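# Set the conveyor speed selector to 5 and start it

## Robot

A 7-joint arm with a two-finger parallel gripper is mounted at the origin on a cart in front of the work surface, level with it; the furniture and walls round the work are solid. World frame = base frame: x ahead of the robot, y to its left, z up, the work surface at z = 0. Lengths are in m, angles in degrees, forces in N, time in s.
With the tool pointing down it reaches from about 0.4 to 0.75 m from the base axis. Payload 19.5 kg.
Tool frame: the origin (TCP) lies between the finger pads; the fingertips stand robot.nose_length ahead of it and the grasp point (between the pads) lies 6 mm ahead of it (robot.nose_length is the distance from the TCP to the fingertips, in m); z points along the fingers, y is the line along which they close (so a half turn about z gives the same grasp; the last joint's range is limited). The gripper opens to 85 mm and grips with 20 to 120 N. Pads are 22 mm wide; open, the fingers measure 114 mm over their backs; the gripper's body (76 mm by 85 mm) begins 54 mm behind the grasp point. The pads swing forward as they close: fully open they stand 13 mm farther back than shut.
Start: joints at [-79.108, 40.479, -1.581, 85.061, 1.261, 54.483, -4.326], TCP at [0.132, 0.56, 0.231] pointing down, gripper open.
Joint ranges: [-155.06, 155.06], [-18.47, 123.98], [-90, 86.84], [0, 140.48], [-83.41, 263.41], [0, 116], [-161.91, 161.91]. Speed limits (degrees/s): [108.29, 108.29, 147.25, 147.25, 172.46, 172.46, 172.46].

## Interface

Orientations are given as a 3x3 rotation matrix whose columns are the frame's x, y, z axes.
In Python, from plant import robot, viewer, ticket gives the robot as it stands. The module is installed in compiled form; this text tells all that it offers.
- The arm moves only by the shell command python3 -m creep 'ROWS' [FORCE]. ROWS is a JSON object of lists of equal length, an entry for each row: "jaw": the closure, from -1 (fully open) to 1 (shut); "translation": the shift along the tool's x, y, z in m, a list of three; "spin": the turn about the tool's z in rad. A call has 1 to 12 rows; each row is the pose to reach, as a shift and turn from the pose commanded when the call began, along the tool's axes at that moment; what a row does not reach only later rows make up. A row lasts 1/12 s, in which the tool goes at most 41.7 mm and 7.16 degrees, less where a joint would pass 70% of its speed; a pose out of reach is approached as far as the arm can. A call with a gripper value outside its range is refused whole. The fingers move at their own pace and stop on an object; FORCE is the grip in N (left out, the last holds). Time passes only in rows, so rows that repeat a pose let the fingers close. It gives the time, the measured TCP pose, the force, the opening and the grip force at its end, in the units of the state.
- robot.sense(): the state, without advancing time (a new reading comes with each control period).
- viewer.camera(name): name is "scene" or "side" or "wrist"; returns the picture (384x512x3 uint8, red, green, blue); there is no depth.
- viewer.camera_model(name): a dict with "K" (3x3 intrinsics, pixels), "R" (3x3) and "t" (3): a world point X has camera coordinates R X + t. Camera axes: x right, y down, z forward; pixel columns grow to the right and rows downward; lengths in m; the calibration is good to about 2 mm. A picture is of the moment at which its call begins: read the wrist's pose just before it. camera_model takes no time and is no camera call; for the wrist camera it gives the pose at the moment of the call.
- ticket.finish_job(): hands the job in; it is judged then, once.
The state is a dict: "time_s": time; "q": joint angles; "qd": joint speeds; "effort": joint torques, N m; "ee_pos": TCP position; "tcp_rot": TCP orientation; "force": force on the tool from outside, world axes, zero at the start; "ft_torque": the same for the moment, N m; "grip_width": finger opening in m; "grip_force": force on a finger pad.
Only numpy, scipy, OpenCV 4.12 (cv2) and the standard library are available. Lean on these libraries where they do the work, as an engineer would, in place of code of your own. Each camera call takes 0.05 s, during which the arm holds its last target. There are 200 camera calls.

## Task

Set the take-away conveyor to speed 5 and start it: on its control station, push the black selector knob round with a fingertip until it clicks into position 5 (the open ring on the scale is 0, each bar clockwise from it is one click more), then press the green start button fully home and let it spring back. Only push, lightly, with the fingertips: do not squeeze the knob, do not press start at any other speed or the red stop button at all, and leave the station and the things round it where they stand.

Things in the scene. Friction and masses are not known exactly. Their poses are not given: they have to be found in the camera images.
- station: control station: grey and black case 150 (x) x 230 (y) x 52 mm on rubber feet, 2.4 kg, standing loose. Origin on the bench under its middle; z up, x to its rear, y to its left seen by the operator in front. Face slopes 0.2 rad down to the front (normal -0.199, 0, 0.980 in this frame). Selector on the face's left; green start button on its right, red stop button 62 mm in front of that
- selector (a joint): turn of the selector, rad: 0 at the anticlockwise stop (open ring), growing clockwise from above to 4.189. Nine detents every 0.5236 (30 degrees): position n reads 0.5236 n, 5 reads 2.618; it starts in one of 0 to 3. A sprung ball holds each detent with about 0.075 N m (4 N at the wing's end); pushed past half-way between two, the knob snaps by itself into the next
- selector_grip: the knob: black round skirt 47 mm across, top 8 mm above the face, carrying a wing (bar) 46 long x 12 wide x 19 tall mm across its axis, top 26 mm above the face. Origin on the axis at the face; z along the axis, out of the face; x along the wing to the pointer end (white line). No other control within 80 mm of the axis
- pointer_tip (a point): top of the wing at its pointer end (white line), 23 mm from the axis, 26 mm above the face. Pointer direction from the station's x (rear): 120 degrees to the left at position 0 (8 o'clock), 0 at position 4 (12 o'clock), 30 degrees to the right at position 5 (1 o'clock)
- start_button (a joint): how far the green start button is pressed, m: 0 released, 0.005 fully home; spring of 1.4 N at first, 4.7 N at the bottom; springs back when let go
- start_button_top (a point): middle of the top of the green start button, a flat cap 29 mm across standing 12 mm above the face in a steel collar 37 mm across and 3.5 mm high; pressed along the face normal (straight down from above works too)
- stop_button (a joint): how far the red mushroom stop button is pressed, m: 0 released, 0.005 fully home. Not to be pressed
- stop_button_top (a point): middle of the top of the red mushroom stop button, 39 mm across, 21 mm above the face
- mug: blue and white mug 78 x 112 x 92 mm, bystander
- clear_tape: roll of brown packing tape 93 mm across, 48 mm high, bystander
- parcel: small cardboard parcel 111 x 166 x 71 mm, bystander
- masking_tape: flat roll of masking tape 100 mm across, 25 mm high, bystander
- tape_measure: yellow and black tape measure 41 x 83 x 62 mm, bystander
- green_marker: green and white marker pen 17 x 135 x 16 mm lying to the left of the station, bystander
- electrical_tape: black roll of electrical tape 62 mm across, 19 mm high, to the right of the station, bystander

How it is judged (in metres and radians):
On the way, in this order (a step that is already met when the one before it is completed fails the run):
1. the selector rests in position 5 and the start button is still out (value of joint selector between 2.488 and 2.748 rad and value of joint start_button below 0.001 m), for 0.3 s.
2. the green start button is pressed fully home with the selector in position 5 (value of joint selector between 2.488 and 2.748 rad and value of joint start_button above 0.004 m), for 0.1 s.
At the end, for the whole second after the job is handed in: the selector rests in position 5 (2.618 rad within 0.13), start and stop buttons are out (pressed less than 1 mm), and the station stands still within 20 mm of where it stood (all of step 1 and value of joint stop_button below 0.001 m and distance of station from where it was at the start of the episode below 0.02 m and linear speed of station below 0.01 m/s); the robot touches nothing.
It fails at once if the start button is pressed (over 2.5 mm) while the selector is not in position 5 (not (value of joint selector between 2.488 and 2.748 rad) and value of joint start_button above 0.0025 m).
It fails at once if the red stop button is pressed (over 2.5 mm) (value of joint stop_button above 0.0025 m).
It fails at once if the knob is squeezed or forced: more than 25 N between the fingers and it (contact force between the fingers and selector_grip above 25 N).
It fails at once if the station is shoved or lifted by more than 20 mm (distance of station from where it was at the start of the episode above 0.02 m).
It fails at once if a bystander is lifted or pushed by more than 20 mm (distance of any of mug, clear_tape, parcel, masking_tape, tape_measure, green_marker, electrical_tape from where it was at the start of the episode above 0.02 m).
It also fails if it takes over 45 s, if anything falls off the work surface, if the arm or the gripper's body presses on something with over 40 N, if the wrist force passes 120 N, or if a joint passes its speed limit or range.

## Working session

There is one attempt and no reset: what is moved stays moved. The work goes in short steps, Python scripts to look and compute and a shell command to move; the robot and the scene stay as the last step left them, time stands still between calls to the robot, and variables do not carry over. Pictures are saved under pics/ and viewed, at most 10 in all, crops included, and the job is handed in when it is done.

```bash
mkdir -p pics; python3 - <<'E'
from plant import robot, viewer
import cv2
s=robot.sense(); print(s['time_s'],s['ee_pos'],s['tcp_rot'],s['force'],s['grip_width'],robot.nose_length)
for n in ['scene','side','wrist']:
    m=viewer.camera_model(n); print(n,m)
    cv2.imwrite(f'pics/{n}0.png',viewer.camera(n)[:,:,::-1])
a=cv2.imread('pics/scene0.png')
E
```

```text
0.0 [0.13202404 0.55935334 0.23023137] [[-9.73253171e-01  2.29735079e-01 -2.43687277e-04]
 [ 2.29735208e-01  9.73252555e-01 -1.09453095e-03]
 [-1.42828882e-05 -1.12123926e-03 -9.99999371e-01]] [-0.01411631  0.48247027  0.03584263] 0.08558016278961775 0.025
scene {'K': array([[356.55737203,   0.        , 256.25239981],
       [  0.        , 356.55737203, 194.35003557],
       [  0.        ,   0.        ,   1.        ]]), 'R': array([[ 0.69413958, -0.71980141,  0.00749505],
       [-0.30697294, -0.30541476, -0.90138196],
       [ 0.6511051 ,  0.62338412, -0.43296003]]), 't': array([-0.41872184,  0.23728278,  0.54101667])}
side {'K': array([[444.41606074,   0.        , 259.03766174],
       [  0.        , 444.41606074, 194.26637653],
       [  0.        ,   0.        ,   1.        ]]), 'R': array([[-0.9803371 , -0.19698557, -0.01165567],
       [-0.07073644,  0.40594689, -0.91115502],
       [ 0.18421598, -0.89241459, -0.41189886]]), 't': array([0.55009545, 0.10693253, 1.06368533])}
wrist {'K': array([[305.10542039,   0.        , 256.60728188],
       [  0.        , 305.10542039, 190.43350851],
       [  0.        ,   0.        ,   1.        ]]), 'R': array([[ 0.23014513,  0.97315568, -0.00111086],
       [ 0.92983808, -0.21956373,  0.29528446],
       [ 0.28711385, -0.0689912 , -0.95540874]]), 't': array([-0.57507605, -0.0386524 ,  0.37902615])}
```

View pics/scene0.png

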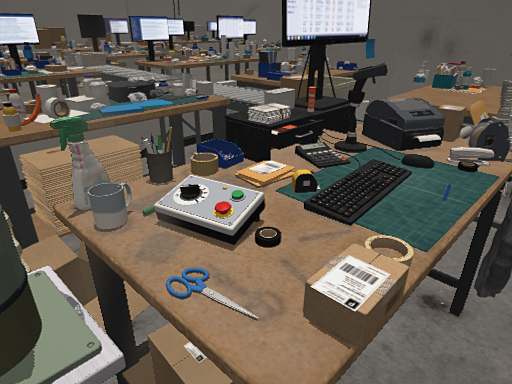

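View pics/side0.png

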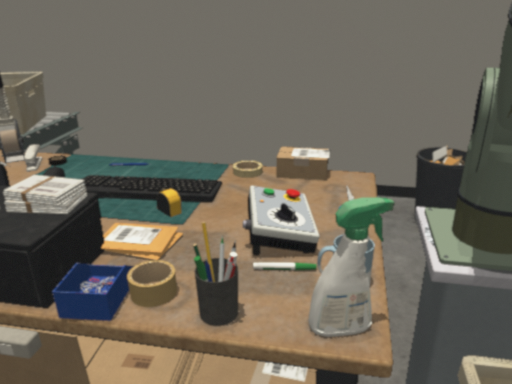

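The scene view shows the station at about (210,207) with its knob at (188,192). The side view shows it at about (283,215). I'll enlarge both.

```bash
python3 - <<'E'
import cv2
a=cv2.imread('pics/scene0.png')[168:248,150:270]; cv2.imwrite('pics/c1.png',cv2.resize(a,None,fx=6.5,fy=6.5,interpolation=cv2.INTER_CUBIC))
a=cv2.imread('pics/side0.png')[180:255,235:335]; cv2.imwrite('pics/c2.png',cv2.resize(a,None,fx=8,fy=8,interpolation=cv2.INTER_CUBIC))
E
```

```text
(no output)
```

View pics/c1.png

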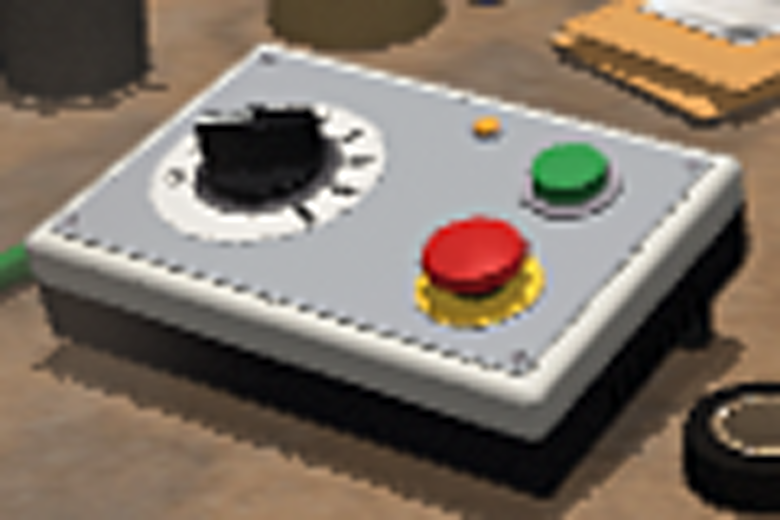

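View pics/c2.png

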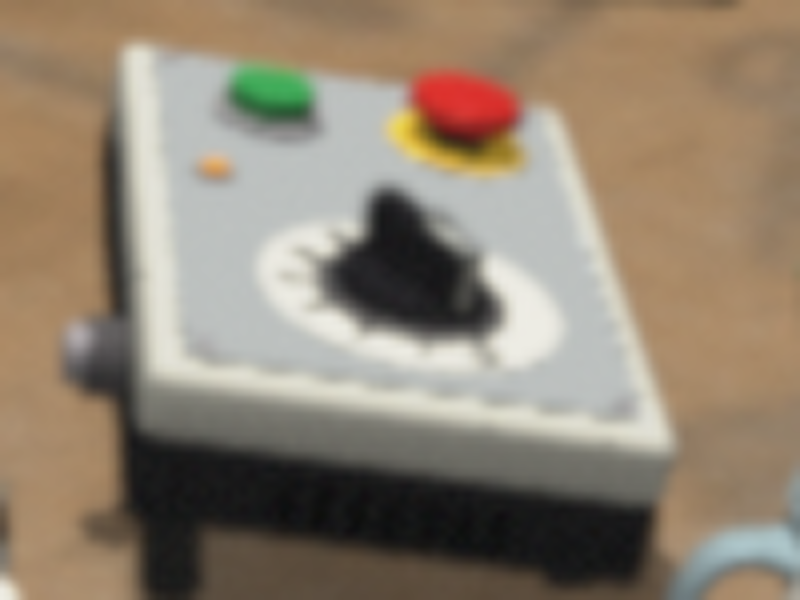

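Scene crop: start cap (571,168), stop (475,247), dial centre (267,172), and the four face corners. Side crop: start cap (272,90), stop (467,98), dial centre (412,295). The white pointer line is at (465,290), so the pointer faces the operator's left. Next I'll triangulate.

```bash
cat > h.py <<'E'
import numpy as np, cv2
from plant import robot, viewer
def P(n):
    m=viewer.camera_model(n); return m['K']@np.c_[m['R'],m['t']]
def tri(a,b):
    X=cv2.triangulatePoints(P('scene'),P('side'),np.array(a,float),np.array(b,float))[:,0]; return X[:3]/X[3]
def prj(n,X):
    p=P(n)@np.r_[X,1]; return p[:2]/p[2]
E
python3 - <<'E'
from h import *
np.set_printoptions(precision=4,suppress=True)
A=dict(start=(571,168),stop=(475,247),dial=(267,172),RL=(265,45),RR=(740,160),FR=(540,395),FL=(35,245),lamp=(487,127),wtop=(262,125))
B=dict(start=(272,88),stop=(467,97),dial=(412,295),RL=(148,375),RR=(128,48),FR=(553,108),FL=(665,440),lamp=(215,167),wtop=(428,240))
T={}
for k in A:
    a=np.array(A[k])/6.5+(150,168)-.42; b=np.array(B[k])/8+(235,180)-.44
    T[k]=tri(a,b); print(k,T[k],prj('scene',T[k])-a,prj('side',T[k])-b)
for a,b in [('start','stop'),('RL','RR'),('FL','FR'),('FL','RL'),('FR','RR'),('dial','start')]:
    d=T[b]-T[a]; print(a,b,np.linalg.norm(d),np.degrees(np.arctan2(d[1],d[0])))
E
```

```text
start [ 0.5356 -0.0024  0.0847] [ 0.1745 -0.2205] [0.1103 0.1295]
stop [ 0.4753 -0.0176  0.0796] [ 0.136  -0.1527] [0.0816 0.0834]
dial [0.4752 0.102  0.0688] [ 0.3689 -0.381 ] [0.2688 0.2487]
RL [0.5358 0.1833 0.0799] [ 0.3961 -0.4525] [0.336  0.3498]
RR [ 0.5902 -0.0362  0.0805] [ 0.0459 -0.0641] [0.0283 0.0374]
FR [ 0.4532 -0.0737  0.0528] [ 0.0395 -0.0417] [0.0216 0.0205]
FL [0.3978 0.1428 0.0511] [ 0.5333 -0.4342] [0.4029 0.2806]
lamp [0.5432 0.0524 0.0815] [ 0.2647 -0.3283] [0.1831 0.2101]
wtop [0.472  0.1014 0.0877] [-0.313  0.331] [-0.2264 -0.2164]
start stop 0.0624551703232977 -165.86303404201118
RL RR 0.22613343808278843 -76.10256930075433
FL FR 0.22351985372565916 -75.6658693681595
FL RL 0.14667967847713517 16.358133286927465
FR RR 0.14470358992734225 15.329178490064242
dial start 0.12165465841936293 -59.922404742717546
```

View pics/wrist0.png

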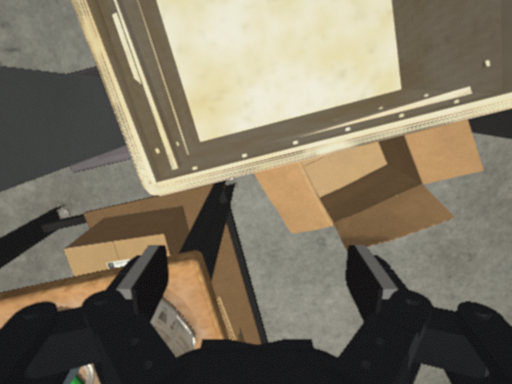

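```bash
cat >> h.py <<'E'
yaw=np.radians(14.7); c,s=np.cos(yaw),np.sin(yaw)
Rs=np.array([[c,-s,0],[s,c,0],[0,0,1.]])@np.array([[np.cos(.2),0,-np.sin(.2)],[0,1,0],[np.sin(.2),0,np.cos(.2)]]) # face frame
O=np.array([.4752,.102,.0645])
def face(ang,r,h): a=np.radians(ang); return O+Rs@np.array([r*np.cos(a),r*np.sin(a),h])
E
python3 - <<'E'
from h import *
np.set_printoptions(precision=4,suppress=True)
print(Rs)
for h in (0.,.026):
  X=face(0,0,h); print('axis',h,X,(prj('scene',X)-(150,168)+.42)*6.5,(prj('side',X)-(235,180)+.44)*8)
for n in range(4):
  for r in (.023,-.023):
    X=face(120-30*n,r,.026); print(n,r,X,(prj('scene',X)-(150,168)+.42)*6.5,(prj('side',X)-(235,180)+.44)*8)
E
```

```text
[[ 0.948  -0.2538 -0.1922]
 [ 0.2487  0.9673 -0.0504]
 [ 0.1987  0.      0.9801]]
axis 0.0 [0.4752 0.102  0.0645] [270.1606 179.5445] [413.8777 310.1189]
axis 0.026 [0.4702 0.1007 0.09  ] [256.6123 123.6684] [432.9425 230.7645]
0 0.023 [0.4542 0.1171 0.0877] [196.1424 128.8915] [480.7844 267.4922]
0 -0.023 [0.4862 0.0843 0.0923] [317.1972 118.4354] [386.6315 195.212 ]
1 0.023 [0.4644 0.1229 0.09  ] [208.8223 111.0831] [442.643  266.6203]
1 -0.023 [0.476  0.0784 0.09  ] [305.5202 136.5481] [423.6308 196.3458]
2 0.023 [0.4761 0.1228 0.0923] [233.8422  96.9006] [401.7387 255.9507]
2 -0.023 [0.4644 0.0786 0.0877] [280.2678 151.4771] [462.9729 206.5254]
3 0.023 [0.4862 0.1168 0.0939] [264.5923  89.8773] [369.6229 238.5286]
3 -0.023 [0.4542 0.0846 0.086 ] [248.282  158.9426] [494.6692 223.1956]
```

The knob matches position 0: predicted ends are (481,267) and (387,195), and I see (470,265) and (385,195). The plan is to straddle the wing loosely with the fingers about 24 mm apart and spin the tool, so the fingertips push it round. First I'll check the obstacles on the way, mainly the spray bottle.

```bash
python3 - <<'E'
from h import *
np.set_printoptions(precision=4,suppress=True)
for k,a,b in [('bottle nozzle/top',(73,122),(360,205)),('bottle base',(90,206),(342,328)),('mug top',(107,190),(362,245)),('cup base',(160,178),(220,318))]:
    X=tri(a,b);print(k,X,prj('scene',X)-a)
C=face(0,0,.02); S=robot.sense(); R=np.array(S['tcp_rot']); p=np.array(S['ee_pos'])
tgt=np.r_[C[:2],.1065]; print('C',C,'tgt',tgt,'delta tool',R.T@(tgt-p), 'tool y az',np.degrees(np.arctan2(R[1,1],R[0,1])))
for via in [(.25,.45,.3),(.3,.05,.33),(.47,.1,.2)]: print(via,R.T@(np.array(via)-p))
E
```

```text
bottle nozzle/top [0.322  0.3525 0.2304] [ 0.1155 -0.0808]
bottle base [ 0.3308  0.3712 -0.0078] [ 2.0776 -1.0931]
mug top [0.3121 0.2255 0.0861] [-3.7746  2.2384]
cup base [ 0.5577  0.389  -0.0021] [-0.569   0.5363]
C [0.4714 0.101  0.0841] tgt [0.4714 0.101  0.1065] delta tool [-0.4356 -0.3681  0.1241] tool y az 76.71712152386978
(0.25, 0.45, 0.3) [-0.1399 -0.0795 -0.0696]
(0.3, 0.05, 0.33) [-0.2805 -0.4573 -0.0993]
(0.47, 0.1, 0.2) [-0.4345 -0.3695  0.0306]
```

```bash
python3 -m creep '{"jaw":[-1,-1,-1,0.43,0.43,0.43,0.43,0.43,0.43,0.43,0.43,0.43],"translation":[[0,0,-0.03],[0,0,-0.06],[0,0,-0.09],[-0.03,-0.0255,-0.09],[-0.06,-0.051,-0.09],[-0.09,-0.0765,-0.09],[-0.12,-0.102,-0.09],[-0.15,-0.1275,-0.09],[-0.18,-0.153,-0.09],[-0.21,-0.1785,-0.09],[-0.24,-0.204,-0.09],[-0.27,-0.2295,-0.09]],"spin":[0,0,0,0.06,0.12,0.18,0.24,0.3,0.36,0.42,0.48,0.558]}' 20
python3 - <<'E'
from h import *
S=robot.sense(); R=np.array(S['tcp_rot']); p=np.array(S['ee_pos'])
print(p,'z.2:',R.T@(np.array([.4714,.101,.2])-p), np.degrees(np.arctan2(R[1,1],R[0,1])),S['grip_width'],S['q'])
E
```

```text
time_s: 1.15
ee_pos: [0.3428, 0.2725, 0.3208]
tcp_rot: [[-0.702, 0.712, 0.0], [0.712, 0.702, 0.0], [0.0, 0.0, -1.0]]
force: [1.1, 0.2, -0.3]
grip_width: 0.0246
grip_force: 0.0
[0.34279974 0.27247342 0.32077485] z.2: [-0.21239199 -0.02887627  0.12076229] 44.609081490712434 0.02464664743291659 [-47.94759454  22.53898619   8.18457391 102.37124523  -3.80717373
  55.35197255   6.39490063]
```

```bash
python3 -m creep '{"jaw":[0.43,0.43,0.43,0.43,0.43,0.43,0.43,0.43,0.43,0.43,0.43,0.43],"translation":[[-0.036,-0.005,0],[-0.072,-0.01,0],[-0.108,-0.015,0],[-0.144,-0.02,0],[-0.18,-0.0245,0],[-0.212,-0.029,0],[-0.212,-0.029,0.035],[-0.212,-0.029,0.07],[-0.212,-0.029,0.105],[-0.212,-0.029,0.14],[-0.212,-0.029,0.16],[-0.212,-0.029,0.16]],"spin":[0,0,0,0,0,0,0,0,0,0,0,0]}' 20
python3 - <<'E'
from h import *
S=robot.sense(); R=np.array(S['tcp_rot']); p=np.array(S['ee_pos'])
print(p,R.T@(np.array([.4714,.101,.1065])-p),S['q'])
a=viewer.camera('side')[150:255,225:345]; b=viewer.camera('wrist')
cv2.imwrite('pics/m1.png',np.hstack([cv2.resize(a,(343,300),interpolation=2),cv2.resize(b,(400,300))])[:,:,::-1])
E
```

```text
time_s: 2.15
ee_pos: [0.4693, 0.1029, 0.1575]
tcp_rot: [[-0.704, 0.71, -0.005], [0.71, 0.704, -0.002], [0.003, -0.005, -1.0]]
force: [-0.1, 0.3, 0.0]
grip_width: 0.0241
grip_force: 0.0
[0.46928461 0.10286262 0.15751929] [-0.00294823  0.00044025  0.05101006] [-19.55930845  39.69401311   5.97540066 109.47985103  -7.29721518
  31.50617895  36.04469661]
```

View pics/m1.png

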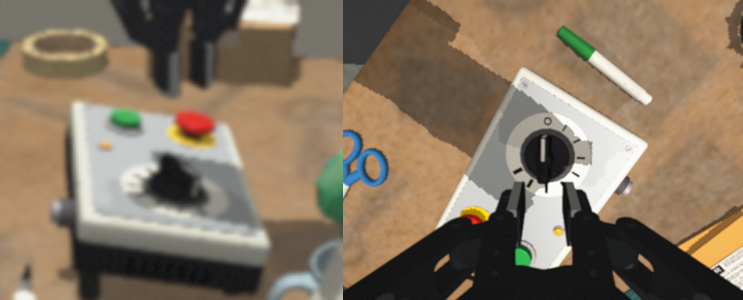

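Left: the fingers hang above the station. Right (wrist): the wing is upright at (544,155) with its white line toward the ring, so position 0, and it sits centred between the fingers. A quick projection will confirm.

```bash
python3 - <<'E'
from h import *
for h,r,k in [(.008,0,'skirt'),(.026,.023,'tip'),(.026,-.023,'tail')]:
    p=prj('wrist',face(120,r,h)); print(k,p/1.28+(343,0))
a=viewer.camera('wrist')[130:280,180:340]
cv2.imwrite('pics/m2.png',cv2.resize(a,None,fx=4,fy=4,interpolation=2)[:,:,::-1])
for k,r,h in [('skirt',0,.008),('tip',.023,.026),('tail',-.023,.026)]: print(k,(prj('wrist',face(120,r,h))-(180,130))*4)
E
```

```text
skirt [543.64124205 155.05170921]
tip [540.54342555 135.24782019]
tail [540.23476937 182.22109982]
skirt [304.78758774 271.47098683]
tip [288.85379276 170.21451867]
tail [287.40361641 410.1307496 ]
```

View pics/m2.png

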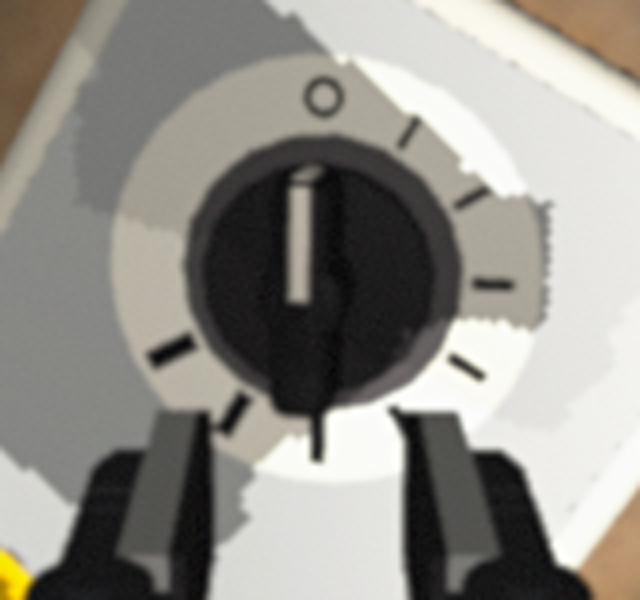

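The wing is centred between the fingertips (line at column 300, finger midpoint 306) and parallel to the pads. Now I'll descend round it.

```bash
python3 -m creep '{"jaw":[0.43,0.43,0.43,0.43,0.43,0.43],"translation":[[-0.002,0.0005,0.015],[-0.002,0.0005,0.03],[-0.002,0.0005,0.04],[-0.002,0.0005,0.045],[-0.002,0.0005,0.049],[-0.002,0.0005,0.049]],"spin":[0,0,0,0,0,0]}' 20
python3 - <<'E'
from h import *
S=robot.sense(); R=np.array(S['tcp_rot']); p=np.array(S['ee_pos'])
print(p,R.T@(np.array([.4714,.101,.1065])-p),S['force'])
E
```

```text
time_s: 2.8
ee_pos: [0.4728, 0.1022, 0.1122]
tcp_rot: [[-0.704, 0.71, 0.001], [0.71, 0.704, 0.0], [-0.0, 0.001, -1.0]]
force: [-0.5, -0.1, 0.1]
grip_width: 0.0247
grip_force: 0.0
[0.47284783 0.10224447 0.11218419] [ 0.0001381  -0.00190785  0.00568296] [-0.48430615 -0.05022005  0.07584643]
```

```bash
python3 -m creep '{"jaw":[0.43,0.43,0.43],"translation":[[0,-0.001,0.003],[0,-0.001,0.005],[0,-0.001,0.005]],"spin":[0,0,0]}' 20
python3 - <<'E'
from h import *
S=robot.sense(); R=np.array(S['tcp_rot']); p=np.array(S['ee_pos'])
print(p,R.T@(np.array([.4714,.101,.1065])-p),S['force'])
E
```

```text
time_s: 3.05
ee_pos: [0.4719, 0.1014, 0.1068]
tcp_rot: [[-0.704, 0.71, 0.0], [0.71, 0.704, -0.0], [-0.0, 0.0, -1.0]]
force: [0.4, -0.8, 0.0]
grip_width: 0.024
grip_force: 0.0
[0.47186498 0.10141877 0.10678344] [ 2.99003730e-05 -6.25073321e-04  2.83382872e-04] [ 0.3663249  -0.81508196  0.01472576]
```

```bash
python3 -m creep '{"jaw":[0.43,0.43,0.43,0.43,0.43,0.43,0.43,0.43,0.43,0.43,0.43,0.43],"translation":[[0,0,0],[0,0,0],[0,0,0],[0,0,0],[0,0,0],[0,0,0],[0,0,0],[0,0,0],[0,0,0],[0,0,0],[0,0,0],[0,0,0]],"spin":[0.06,0.12,0.18,0.24,0.3,0.36,0.42,0.48,0.54,0.6,0.66,0.7]}' 20
python3 - <<'E'
from h import *
S=robot.sense(); print(S['ee_pos'],S['force'],S['ft_torque'],S['grip_width'])
a=viewer.camera('wrist')[80:280,140:380]
cv2.imwrite('pics/m3.png',cv2.resize(a,None,fx=3,fy=3,interpolation=2)[:,:,::-1])
E
```

```text
time_s: 4.05
ee_pos: [0.4719, 0.1016, 0.1069]
tcp_rot: [[-0.078, 0.997, 0.0], [0.997, 0.078, 0.0], [0.0, 0.0, -1.0]]
force: [-0.5, 0.2, 1.1]
grip_width: 0.0244
grip_force: 0.0
[0.47191779 0.10156326 0.10693313] [-0.53085838  0.19469589  1.05286816] [-0.02757411 -0.00062926  0.0106314 ] 0.024404084258958778
```

View pics/m3.png

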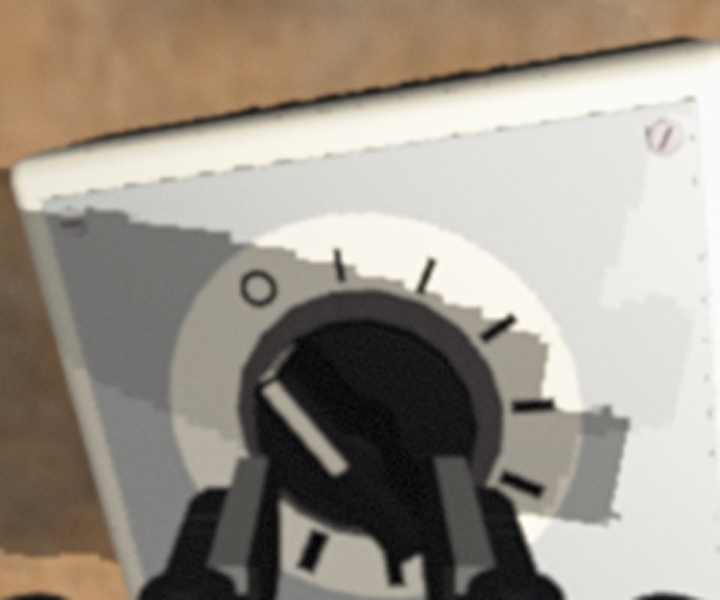

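```bash
python3 - <<'E'
from h import *
np.set_printoptions(precision=4,suppress=True)
S=robot.sense(); R=np.array(S['tcp_rot']); p=np.array(S['ee_pos'])
for x in (.011,0,-.011):
  for z in (0,.025):
    print(x,z,[(prj('wrist',p+R@np.array([x,y,z]))-(140,80))*3 for y in (-.012,.012)])
for r in (0,.023,-.023): print(r,(prj('wrist',face(120,r,.026))-(140,80))*3)
print('skirt',(prj('wrist',face(0,0,.008))-(140,80))*3)
E
```

```text
0.011 0 [array([274.5586, 447.558 ]), array([415.9428, 447.4998])]
0.011 0.025 [array([284.5879, 394.361 ]), array([407.1341, 394.3096])]
0 0 [array([276.1291, 505.8172]), array([414.6171, 505.7615])]
0 0.025 [array([285.7742, 445.9432]), array([406.1388, 445.8937])]
-0.011 0 [array([277.6365, 561.7376]), array([413.3447, 561.6842])]
-0.011 0.025 [array([286.9191, 495.7209]), array([405.1782, 495.6731])]
0 [336.7234 467.2813]
0.023 [258.393  376.7736]
-0.023 [412.4082 554.7322]
skirt [354.6495 427.6354]
```

```bash
python3 -m creep '{"jaw":[0.43,0.43],"translation":[[0,0,0],[0,0,0]],"spin":[0.06,0.1]}' 20
python3 -c "
from h import *
S=robot.sense(); print(S['force'],S['ft_torque'],S['grip_width'])"
python3 -m creep '{"jaw":[0.43,0.43],"translation":[[0,0,0],[0,0,0]],"spin":[0.06,0.09]}' 20
python3 -c "
from h import *
S=robot.sense(); print(S['force'],S['ft_torque'],S['grip_width'])"
python3 -m creep '{"jaw":[0.43,0.43,0.43],"translation":[[0,0,0],[0,0,0],[0,0,0]],"spin":[0.06,0.09,0.09]}' 20
python3 - <<'E'
from h import *
S=robot.sense(); print(S['force'],S['ft_torque'],S['grip_width'])
a=viewer.camera('wrist')[80:280,140:360]; b=viewer.camera('scene')[150:250,160:250]
cv2.imwrite('pics/m4.png',np.hstack([cv2.resize(a,(440,400),interpolation=2),cv2.resize(b,(360,400),interpolation=2)])[:,:,::-1])
E
```

```text
time_s: 4.27
ee_pos: [0.4719, 0.1015, 0.1068]
tcp_rot: [[0.021, 1.0, 0.0], [1.0, -0.021, 0.0], [0.0, 0.0, -1.0]]
force: [-0.7, 0.2, -0.1]
grip_width: 0.0244
grip_force: 0.0
[-0.7428144   0.24719893 -0.08849204] [-0.0559144   0.02527559 -0.06584364] 0.024360531432202317
time_s: 4.43
ee_pos: [0.4719, 0.1015, 0.1068]
tcp_rot: [[0.111, 0.994, 0.0], [0.994, -0.111, -0.0], [-0.0, 0.0, -1.0]]
force: [0.7, -0.2, -0.0]
grip_width: 0.0243
grip_force: 0.0
[ 0.73521264 -0.24973396 -0.02028718] [-0.05634257 -0.0247051   0.02920476] 0.024346089456872194
time_s: 4.68
ee_pos: [0.4718, 0.1015, 0.1067]
tcp_rot: [[0.198, 0.98, -0.0], [0.98, -0.198, -0.0], [-0.0, -0.0, -1.0]]
force: [0.0, -0.4, -0.3]
grip_width: 0.0242
grip_force: 0.0
[ 0.00836785 -0.39423098 -0.34668486] [-0.02921431 -0.00039449  0.01404582] 0.024238033957734648
```

View pics/m4.png

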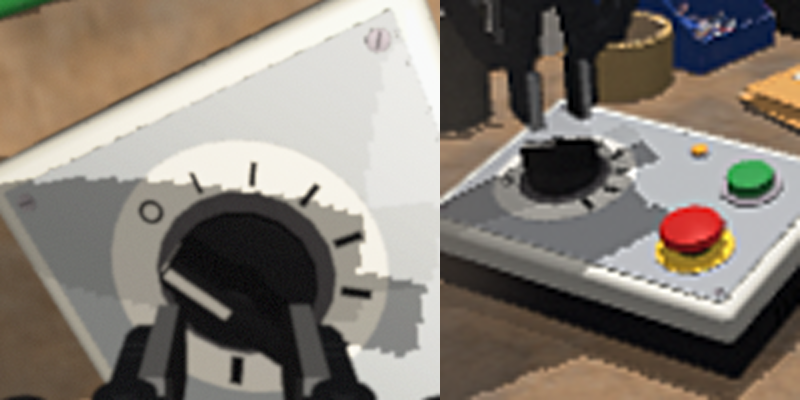

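The fingertips hang above the wing (scene view: tips near (535,128) and (585,112), wing top near (560,145)), so the knob is untouched and still at 0. I'll work out the true tip height.

```bash
python3 - <<'E'
from h import *
S=robot.sense(); p=np.array(S['ee_pos'])
for z in (.08,.09,.1,.105,.11,.115,.12): print(z,(prj('scene',[p[0],p[1],z])-(160,150))*4+(440,0))
for r in (0,.023,-.023): print((prj('scene',face(120,r,.026))-(160,150))*4+(440,0))
R=np.array(S['tcp_rot']); print(p,np.degrees(np.arctan2(R[1,1],R[0,1])))
E
```

```text
0.08 [558.83293291 160.07090244]
0.09 [557.63461647 145.25065045]
0.1 [556.42434806 130.28258163]
0.105 [555.81467585 122.7424231 ]
0.11 [555.20194796 115.16447342]
0.115 [554.58614138 107.54844777]
0.12 [553.96723284  99.89405846]
[556.23526958 146.42363673]
[519.02304166 149.63781722]
[593.51827498 143.20334288]
[0.47182485 0.10146428 0.10671133] -11.292518084050657
```

The tips actually sit at about TCP height at this opening, not 25 mm ahead. I'll turn back into line with the wing and go lower, watching the force.

```bash
python3 -m creep '{"jaw":[0.43,0.43,0.43,0.43,0.43,0.43,0.43,0.43,0.43,0.43,0.43,0.43],"translation":[[0,0,0],[0,0,0],[0,0,0],[0,0,0],[0,0,0],[0,0,0],[0,0,0],[0,0,0],[0,0,0],[0,0,0],[0,0,0.004],[0,0,0.008]],"spin":[-0.1,-0.2,-0.3,-0.4,-0.5,-0.6,-0.7,-0.8,-0.9,-0.977,-0.977,-0.977]}' 20 
python3 -m creep '{"jaw":[0.43,0.43,0.43],"translation":[[0,0,0.003],[0,0,0.006],[0,0,0.006]],"spin":[0,0,0]}' 20 | grep -E "force|ee"
python3 -m creep '{"jaw":[0.43,0.43,0.43],"translation":[[0,0,0.002],[0,0,0.004],[0,0,0.004]],"spin":[0,0,0]}' 20 | grep -E "force|ee"
```

```text
time_s: 5.78
ee_pos: [0.472, 0.1014, 0.0985]
tcp_rot: [[-0.701, 0.714, 0.0], [0.714, 0.701, 0.0], [-0.0, 0.0, -1.0]]
force: [0.1, 0.6, -0.1]
grip_width: 0.0246
grip_force: 0.0
ee_pos: [0.4716, 0.1014, 0.092]
force: [0.0, 0.1, -0.1]
grip_force: 0.0
ee_pos: [0.4717, 0.1014, 0.0884]
force: [-0.1, -0.6, 0.2]
grip_force: 0.0
```

```bash
python3 -m creep '{"jaw":[0.43,0.43,0.43],"translation":[[0,0,0.002],[0,0,0.004],[0,0,0.004]],"spin":[0,0,0]}' 20 | grep -E "force|ee"
python3 -m creep '{"jaw":[0.43,0.43,0.43,0.43,0.43,0.43,0.43,0.43,0.43,0.43,0.43,0.43],"translation":[[0,0,0],[0,0,0],[0,0,0],[0,0,0],[0,0,0],[0,0,0],[0,0,0],[0,0,0],[0,0,0],[0,0,0],[0,0,0],[0,0,0]],"spin":[0.06,0.12,0.18,0.24,0.3,0.36,0.42,0.48,0.54,0.6,0.6,0.6]}' 20 
python3 - <<'E'
from h import *
S=robot.sense(); print(S['force'],S['ft_torque'])
a=viewer.camera('wrist')[80:280,140:360]; b=viewer.camera('scene')[150:250,160:250]
cv2.imwrite('pics/m5.png',np.hstack([cv2.resize(a,(440,400),interpolation=2),cv2.resize(b,(360,400),interpolation=2)])[:,:,::-1])
E
```

```text
ee_pos: [0.4717, 0.1014, 0.0844]
force: [0.2, 0.3, 0.2]
grip_force: 0.0
time_s: 7.53
ee_pos: [0.4717, 0.1014, 0.0847]
tcp_rot: [[-0.179, 0.984, -0.0], [0.984, 0.179, -0.0], [-0.0, -0.0, -1.0]]
force: [-0.8, -0.3, 0.4]
grip_width: 0.0243
grip_force: 0.9
[-0.84054575 -0.28873379  0.40023159] [-0.35001606  0.2507982   0.00173041]
```

```bash
python3 -m creep '{"jaw":[0.43,0.43,0.43,0.43,0.43,0.43,0.43,0.43,0.43,0.43,0.43,0.43],"translation":[[0,0,0.001],[0,0,0.002],[0,0,0.002],[0,0,0.002],[0,0,0.002],[0,0,0.002],[0,0,0.002],[0,0,0.002],[0,0,0.002],[0,0,0.002],[0,0,0.002],[0,0,0.002]],"spin":[0.03,0.08,0.13,0.18,0.23,0.28,0.33,0.38,0.43,0.48,0.53,0.53]}' 20 
python3 - <<'E'
from h import *
S=robot.sense(); print(S['force'],S['ft_torque'])
w=cv2.cvtColor(viewer.camera('wrist'),cv2.COLOR_RGB2GRAY).astype(float)
def score(n,dx,dy):
    v=[w[int(round(q[1]+dy)),int(round(q[0]+dx))] for q in (prj('wrist',face(120-n*30,r,.026)) for r in np.linspace(.008,.021,8))]
    return min(v)
L=sorted(((score(n,dx,dy),n,dx,dy) for n in np.arange(0,7,.25) for dx in range(-5,6) for dy in range(-5,6)),reverse=True)[:8]
print(L)
E
```

```text
time_s: 8.63
ee_pos: [0.4717, 0.1016, 0.0826]
tcp_rot: [[0.348, 0.938, -0.0], [0.938, -0.348, -0.0], [-0.0, -0.0, -1.0]]
force: [-1.6, -0.1, 0.6]
grip_width: 0.0244
grip_force: 0.7
[-1.55901777 -0.13143894  0.55568795] [-0.1469772   0.27911039 -0.00106475]Traceback (most recent call last):
  File "<stdin>", line 7, in <module>
  File "<stdin>", line 7, in <genexpr>
  File "<stdin>", line 5, in score
  File "<stdin>", line 5, in <genexpr>
  File "h.py", line 8, in prj
    p=P(n)@np.r_[X,1]; return p[:2]/p[2]
      ~^^^
  File "h.py", line 4, in P
    m=viewer.camera_model(n); return m['K']@np.c_[m['R'],m['t']]
ValueError: time passes only in moves, steps and waits
```

```bash
sed -i 's/^def P/import functools\n@functools.cache\ndef P/' h.py; cat >> h.py <<'E'
def knob():
    w=cv2.cvtColor(viewer.camera('wrist'),cv2.COLOR_RGB2GRAY).astype(float)
    L=[]
    for n in np.arange(0,7,.25):
        q=np.array([prj('wrist',face(120-n*30,r,.026)) for r in np.linspace(.008,.021,8)])
        L.append((max(min(w[np.clip(np.rint(q[:,1]+dy).astype(int),0,383),np.clip(np.rint(q[:,0]+dx).astype(int),0,511)]) for dx in range(-4,5) for dy in range(-4,5)),n))
    return [(float(n),int(v)) for v,n in sorted(L,reverse=True)[:6]]
E
python3 -c "
from h import *
print(knob())"
```

```text
[(1.25, 158), (1.5, 157), (1.75, 141), (1.0, 90), (0.25, 19), (2.0, 18)]
```

The knob is turning, now about 1.4 and near its next snap. I'll continue.

```bash
python3 -m creep '{"jaw":[0.43,0.43,0.43,0.43,0.43,0.43,0.43,0.43,0.43,0.43,0.43,0.43],"translation":[[0,0,0],[0,0,0],[0,0,0],[0,0,0],[0,0,0],[0,0,0],[0,0,0],[0,0,0],[0,0,0],[0,0,0],[0,0,0],[0,0,0]],"spin":[0.05,0.1,0.15,0.2,0.25,0.3,0.35,0.4,0.45,0.5,0.55,0.6]}' 20
python3 -c "
from h import *
print(knob())"
python3 -m creep '{"jaw":[0.43,0.43,0.43,0.43,0.43,0.43,0.43,0.43,0.43,0.43,0.43,0.43],"translation":[[0,0,0],[0,0,0],[0,0,0],[0,0,0],[0,0,0],[0,0,0],[0,0,0],[0,0,0],[0,0,0],[0,0,0],[0,0,0],[0,0,0]],"spin":[0.05,0.1,0.15,0.2,0.25,0.3,0.35,0.4,0.45,0.5,0.55,0.6]}' 20
python3 -c "
from h import *
print(knob())"
```

```text
time_s: 9.73
ee_pos: [0.4718, 0.1016, 0.0827]
tcp_rot: [[0.815, 0.579, -0.0], [0.579, -0.815, 0.0], [-0.0, -0.0, -1.0]]
force: [-1.2, 0.6, 2.9]
grip_width: 0.0243
grip_force: 0.7
[(2.5, 154), (2.25, 154), (2.75, 140), (2.0, 73), (0.0, 19), (3.0, 18)]
time_s: 10.78
ee_pos: [0.472, 0.1015, 0.0827]
tcp_rot: [[1.0, 0.019, 0.0], [0.019, -1.0, -0.0], [0.0, 0.0, -1.0]]
force: [0.0, 0.2, -0.7]
grip_width: 0.0244
grip_force: 0.1
[(3.75, 148), (3.5, 148), (3.25, 139), (0.0, 130), (0.25, 30), (3.0, 29)]
```

```bash
python3 -m creep '{"jaw":[0.43,0.43,0.43,0.43,0.43,0.43,0.43,0.43,0.43,0.43],"translation":[[0,0,0],[0,0,0],[0,0,0],[0,0,0],[0,0,0],[0,0,0],[0,0,0],[0,0,0],[0,0,0],[0,0,0]],"spin":[0.05,0.1,0.15,0.2,0.25,0.3,0.35,0.4,0.44,0.44]}' 20
python3 -c "
from h import *
print(knob())"
```

```text
time_s: 11.67
ee_pos: [0.4719, 0.1013, 0.0826]
tcp_rot: [[0.913, -0.408, -0.0], [-0.408, -0.913, -0.0], [0.0, 0.0, -1.0]]
force: [-0.4, -0.1, -0.3]
grip_width: 0.0242
grip_force: 0.3
[(4.25, 149), (4.5, 148), (4.0, 134), (0.5, 129), (0.25, 129), (0.0, 117)]
```

```bash
for i in 1 ; do python3 -m creep '{"jaw":[0.43,0.43,0.43],"translation":[[0,0,0],[0,0,0],[0,0,0]],"spin":[0.04,0.07,0.07]}' 20 | grep -E "force|rot"
python3 -c "
from h import *
print(knob())"; done
python3 -m creep '{"jaw":[0.43,0.43,0.43],"translation":[[0,0,0],[0,0,0],[0,0,0]],"spin":[0.03,0.05,0.05]}' 20 | grep -E "force|rot"
python3 -c "
from h import *
print(knob())"
```

```text
tcp_rot: [[0.882, -0.472, -0.0], [-0.472, -0.882, -0.0], [-0.0, 0.0, -1.0]]
force: [-0.0, 0.7, 0.2]
grip_force: 0.0
[(5.0, 149), (4.75, 144), (0.25, 120), (0.5, 101), (5.25, 79), (0.75, 61)]
tcp_rot: [[0.856, -0.516, -0.0], [-0.516, -0.856, -0.0], [0.0, 0.0, -1.0]]
force: [-0.2, -0.3, 0.1]
grip_force: 0.0
[(5.0, 150), (4.75, 148), (0.25, 113), (5.25, 90), (0.5, 88), (0.75, 87)]
```

It snapped to 5 and the forces are near zero. Next I'll centre the fingers on the wing, lift and shut the jaw.

```bash
python3 -m creep '{"jaw":[0.43,0.43,0.43,0.43,0.43,0.43,0.43,0.43,1,1,1,1],"translation":[[0,0,0],[0,0,0],[0,0,0],[0,0,-0.01],[0,0,-0.025],[0,0,-0.045],[0,0,-0.065],[0,0,-0.08],[0,0,-0.08],[0,0,-0.08],[0,0,-0.08],[0,0,-0.08]],"spin":[-0.1,-0.2,-0.25,-0.25,-0.25,-0.25,-0.25,-0.25,-0.25,-0.25,-0.25,-0.25]}' 20
python3 - <<'E'
from h import *
S=robot.sense(); R=np.array(S['tcp_rot']); p=np.array(S['ee_pos'])
print(knob(), R.T@(np.array([.5356,-.0024,p[2]])-p),S['q'])
E
```

```text
time_s: 13.32
ee_pos: [0.4716, 0.1014, 0.1621]
tcp_rot: [[0.958, -0.287, -0.001], [-0.287, -0.958, -0.0], [-0.001, 0.001, -1.0]]
force: [-0.2, -0.0, 1.1]
grip_width: -0.0001
grip_force: 0.0
[(5.0, 156), (5.25, 143), (4.75, 143), (4.5, 92), (5.5, 19), (1.0, 19)] [ 9.11178000e-02  8.10875823e-02 -3.15700123e-05] [-40.75862172  48.57718943  49.33238215 109.73149012 -51.1088126
  46.92878689 -69.54888602]
```

```bash
python3 -m creep '{"jaw":[1,1,1,1,1,1,1],"translation":[[0.025,0.022,0],[0.05,0.044,0],[0.075,0.066,0],[0.091,0.081,0],[0.091,0.081,0.01],[0.091,0.081,0.02],[0.091,0.081,0.02]],"spin":[0,0,0,0,0,0,0]}' 20
python3 - <<'E'
from h import *
S=robot.sense(); print(S['ee_pos'])
a=viewer.camera('side')[140:240,225:325]; b=viewer.camera('scene')[140:240,190:290]; c=viewer.camera('wrist')[160:310,180:330]
cv2.imwrite('pics/m6.png',np.hstack([cv2.resize(x,(266,400),interpolation=2) if 0 else cv2.resize(x,(266,266),interpolation=2) for x in (a,b,c)])[:,:,::-1])
for z in (.14,.13,.12,.11,.1): print(z,(prj('side',[.5356,-.0024,z])-(225,140))*2.66,(prj('scene',[.5356,-.0024,z])-(190,140))*2.66+(266,0))
E
```

```text
time_s: 13.95
ee_pos: [0.5347, -0.0016, 0.1406]
tcp_rot: [[0.958, -0.287, -0.003], [-0.287, -0.958, 0.001], [-0.003, 0.0, -1.0]]
force: [0.1, 0.7, -0.7]
grip_width: 0.0001
grip_force: 0.0
[ 0.5347146  -0.00156465  0.14056377]
0.14 [116.03225083  80.81040459] [391.6212436   84.30213711]
0.13 [116.06176227  90.74148918] [391.7991777  94.8915287]
0.12 [116.09105569 100.59920404] [391.97526943 105.37127546]
0.11 [116.12013349 110.38435925] [392.14954726 115.74307154]
0.1 [116.14899803 120.09775299] [392.32203907 126.0085764 ]
```

View pics/m6.png

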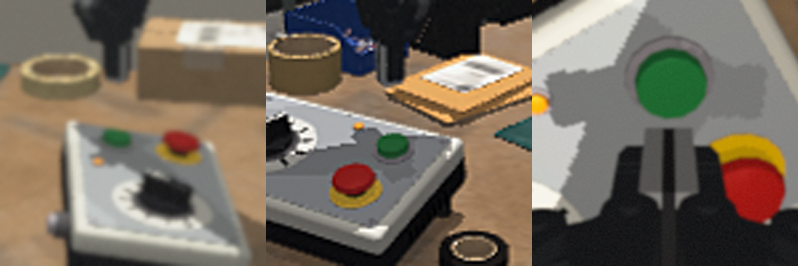

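The closed fingertips hang straight over the green button (side (116,80), scene (391,82)), so the tip is at about TCP height. I'll descend now, stepping by force.

```bash
python3 -m creep '{"jaw":[1,1,1,1,1,1],"translation":[[0,0,0.015],[0,0,0.03],[0,0,0.04],[0,0,0.047],[0,0,0.05],[0,0,0.05]],"spin":[0,0,0,0,0,0]}' | grep -E "ee|force"
python3 -m creep '{"jaw":[1,1],"translation":[[0,0,0.003],[0,0,0.003]],"spin":[0,0]}' | grep -E "ee|^force"
python3 -m creep '{"jaw":[1,1],"translation":[[0,0,0.002],[0,0,0.002]],"spin":[0,0]}' | grep -E "ee|^force"
```

```text
ee_pos: [0.5357, -0.0022, 0.0926]
force: [-0.4, 1.0, -0.1]
grip_force: 0.0
ee_pos: [0.5359, -0.0022, 0.0898]
force: [0.4, 0.0, 0.1]
ee_pos: [0.5359, -0.0023, 0.0878]
force: [0.7, -0.7, 1.9]
```

```bash
python3 -m creep '{"jaw":[1,1,1],"translation":[[0,0,0.002],[0,0,0.003],[0,0,0.003]],"spin":[0,0,0]}' | grep -E "ee|^force"
python3 -m creep '{"jaw":[1,1],"translation":[[0,0,0.001],[0,0,0.001]],"spin":[0,0]}' | grep -E "ee|^force"
python3 -m creep '{"jaw":[1,1],"translation":[[0,0,0.001],[0,0,0.001]],"spin":[0,0]}' | grep -E "ee|^force"
```

```text
ee_pos: [0.5359, -0.0023, 0.0847]
force: [1.4, -0.2, 4.2]
ee_pos: [0.5359, -0.0023, 0.0837]
force: [1.9, 0.2, 4.9]
ee_pos: [0.536, -0.0023, 0.0828]
force: [2.4, 1.6, 7.5]
```

```bash
python3 -m creep '{"jaw":[1,1,1],"translation":[[0,0,0.001],[0,0,0.001],[0,0,0.001]],"spin":[0,0,0]}' | grep -E "ee|^force"
python3 -m creep '{"jaw":[1,1,1],"translation":[[0,0,0],[0,0,0],[0,0,0]],"spin":[0,0,0]}' | grep -E "ee|^force"
```

```text
ee_pos: [0.5361, -0.0023, 0.0823]
force: [-0.4, 2.5, 16.1]
ee_pos: [0.5361, -0.0023, 0.0823]
force: [0.2, 2.1, 16.6]
```

The force jumped to 16 N, so the button is at its stop, fully home, and I held it 0.5 s. Lift off and check.

```bash
python3 -m creep '{"jaw":[1,1,1,1,1,1,1,1],"translation":[[0,0,-0.01],[0,0,-0.03],[0,0,-0.05],[0,0,-0.08],[0,0,-0.1],[0,0,-0.1],[0,0,-0.1],[0,0,-0.1]],"spin":[0,0,0,0,0,0,0,0]}' | grep -E "time|ee|^force"
python3 - <<'E'
from h import *
print(knob())
# station motion: compare with first side picture
a=cv2.imread('pics/side0.png')[225:255,235:335]; b=viewer.camera('side')[:,:,::-1].copy()
r=cv2.matchTemplate(b,a,cv2.TM_CCOEFF_NORMED); print(cv2.minMaxLoc(r)[1::2])
E
```

```text
time_s: 16.68
ee_pos: [0.5353, -0.0021, 0.1811]
force: [0.0, -0.4, -0.5]
[(5.0, 117), (5.25, 105), (4.75, 104), (4.5, 90), (4.0, 30), (4.25, 29)]
(0.9510412812232971, (235, 225))
```

The knob reads 5, the station hasn't moved, and the arm is clear.

```bash
python3 -c "
from plant import ticket
print(ticket.finish_job())"
```

```text
the job is handed in; nothing more can be done
None
```

The selector was pushed from 0 to position 5, the start button was pressed fully home and let go, and the job is handed in; no verdict was returned, but my last check showed the knob at 5, the station unmoved and the arm clear.

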